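Load the hallway tray: tall bottle at the back, coin bank in front

ROBOT

A 6-joint arm with a two-finger parallel gripper is mounted at the origin on the work surface. World frame = base frame: x ahead of the robot, y to its left, z up, the work surface at z = 0. Lengths are in mm, angles in degrees, forces in N, time in s.
With the tool pointing down it reaches from about 350 to 850 mm from the base axis. Payload 8.1 kg.
Tool frame: the origin (TCP) lies midway between the tips of the shut fingers; the grasp point (between the pads) lies 19 mm behind it (r.grip_point_offset is the distance from the TCP to the grasp point, in mm); z points along the fingers, y is the line along which they close (so a half turn about z gives the same grasp; the last joint's range is limited). The gripper opens to 85 mm and grips with 20 to 120 N. Pads are 22 mm wide; open, the fingers measure 114 mm over their backs; the gripper's body (76 mm by 85 mm) begins 54 mm behind the grasp point. The pads swing forward as they close: fully open they stand 13 mm farther back than shut.
Start: joints at [-77.43, 7.471, 85.268, -0, 87.261, -4.893], TCP at [180.082, -572.342, 231.292] pointing down, gripper open.
Joint ranges: [-169.43, 169.43], [-51.17, 129.36], [1.28, 143.12], [-76.62, 256.62], [0, 156.53], [-152.29, 152.29]. Speed limits (degrees/s): [136.94, 136.94, 159.86, 180, 180, 180].

INTERFACE

Orientations are given as [roll, pitch, yaw] about the fixed x, y, z axes, in that order (R = Rz(yaw) Ry(pitch) Rx(roll)).
In Python, from bench import r gives the robot as it stands.
- The arm moves only by the shell command python3 -m inch 'ROWS' [FORCE]. ROWS is JSON, one flat list of numbers, 7 for each row, row after row: the shift along the world's x, y, z in m, then the turn, a rotation vector about the world's x, y, z in degrees, then the closure in counts, from 0 (fully open) to 255 (shut). A call has 1 to 10 rows; each row shifts and turns the commanded pose from where the row before left it; what a row does not reach is not made up. A row lasts 1/10 s, in which the tool goes at most 50 mm and 8.59 degrees, less where a joint would pass 70% of its speed; a pose out of reach is approached as far as the arm can. A call with a gripper value outside its range is refused whole. The fingers move at their own pace and stop on an object; FORCE is the grip in N (left out, the last holds). Time passes only in rows, so rows that do not move let the fingers close. It gives the time, the measured TCP pose, the force and the opening at its end, in the units of the state.
- r.sense(): the state, without advancing time (a new reading comes with each control period).
- r.snapshot(name): name is "scene" or "side" or "wrist"; returns (picture, depth): 420x560x3 uint8, red, green, blue; 420x560 float32, mm along the optical axis (not along the pixel's ray), 0 where there is no reading.
- r.get_calibration(name): a dict with "fovy" (degrees; the focal length in pixels is half the picture's height over the tangent of half this angle, whatever the lens; pixels are square), "cx", "cy" (the principal point, pixels), "k1" (the pictures are not rectified: a ray, as slopes to the right and down, at radius r is drawn at 1 + k1 r^2 times it, then the intrinsics apply), "position" and "rotation" of the camera in the world; the wrist camera has in their place "tool_from_camera" (4x4, takes a point from camera to tool coordinates, whose origin is the TCP and whose axes are the flange's). Camera axes: x right, y up, looking along -z (the intrinsics and any distortion apply to the point x, -y, -z); pixel columns grow to the right and rows downward; lengths in mm; the calibration is good to about 2 mm. A picture is of the moment at which its call begins: read the wrist's pose just before it. get_calibration takes no time and is no camera call.
- r.hand_in(): hands the job in, once; it reports no verdict.
The state is a dict: "time": time; "joint_pos": joint angles; "qd": joint speeds; "joint_efforts": joint torques, N m; "tool_pos": TCP position; "tcp_rot": TCP orientation; "ft_force": force on the tool from outside, world axes, zero at the start; "wrist_torque": the same for the moment, N m; "finger_gap": finger opening in mm.
Only numpy, scipy, OpenCV 4.12 (cv2) and the standard library are available. Lean on these libraries where they do the work, as an engineer would, in place of code of your own. Each camera call takes 0.05 s, during which the arm holds its last target. There are 200 camera calls.

TASK

Load the wooden two-bay tray, the tall thing first so that you never have to reach across the short one: stand the tall green glass bottle (not the shorter one) in the back bay (the one farther from the robot) and let go of it, and only then stand the steel coin bank with the knob on top in the front bay. Set both down upright on the tray's floor; do not drop them or tip them over.

Things in the scene. Friction and masses are not known exactly. Their poses are not given: they have to be found in the camera images.
- back_bay (a point): Middle of the back bay's floor, 6 mm above the shelf. The tray is a fixed open box of brown wood, 218 mm long (x, from the front bay to the back bay, roughly away from the robot), 112 mm wide (y), z up; walls 6 mm thick, 36 mm high above the shelf; an equal cross wall parts it into two bays, each 100 x 100 mm inside; the back one is farther from the robot.
- front_bay (a point): Middle of the floor of the front bay, nearer the robot; axes and size as the back bay, 106 mm from its middle. At the start no loose thing stands within 40 mm of the tray.
- bottle: Tall green glass bottle, about 0.35 kg, upright; origin at the centre of its underside, z up. 200 mm tall; body 66 mm in diameter up to 110 mm; shoulder to 145 mm; straight neck above, 28 mm in diameter (29 mm at the lip): grip it there from above, some 175 mm up. Not the shorter green bottle (115 mm tall) nearby. All else that stands near is at most 115 mm tall.
- bank: Steel coin bank, about 0.35 kg, upright; origin at the centre of its underside, z up. Body 64 mm in diameter, 65 mm high; on its top a round knob 30 mm in diameter, 38 mm tall, that does not turn: grip it from above, some 90 mm up. Not the glass jar (no knob). Bank, jar and the bottles stand 100 mm or more apart, centre to centre, in any order; only low pegs lie between.

How it is judged (in metres and radians):
On the way, in this order (a step that is already met when the one before it is completed fails the run):
1. the tall bottle stands upright in the back bay, let go, while the coin bank is still outside the tray (x of bottle in the frame of back_bay between -0.022 and 0.022 m and y of bottle in the frame of back_bay between -0.022 and 0.022 m and z of bottle in the frame of back_bay between -0.006 and 0.008 m and angle between bottle's own z axis and vertical below 0.18 rad and contact force between bottle and the fingers below 0.1 N and linear speed of bottle below 0.03 m/s and horizontal distance between bank and front_bay above 0.09 m), for 0.2 s.
2. the coin bank stands upright in the front bay, let go (x of bank in the frame of front_bay between -0.022 and 0.022 m and y of bank in the frame of front_bay between -0.022 and 0.022 m and z of bank in the frame of front_bay between -0.006 and 0.008 m and angle between bank's own z axis and vertical below 0.18 rad and contact force between bank and the fingers below 0.1 N and linear speed of bank below 0.03 m/s), for 0.2 s.
At the end, for the whole second after the job is handed in: The tall bottle stands on the floor of the back bay and the coin bank on the floor of the front bay, each within 22 mm of the bay's middle along the tray and across it (anywhere it can stand within the walls), underside within 8 mm of the floor, upright within 0.18 rad, released and at rest (all of step 2 and x of bottle in the frame of back_bay between -0.022 and 0.022 m and y of bottle in the frame of back_bay between -0.022 and 0.022 m and z of bottle in the frame of back_bay between -0.006 and 0.008 m and angle between bottle's own z axis and vertical below 0.18 rad and contact force between bottle and the fingers below 0.1 N and linear speed of bottle below 0.03 m/s); the robot touches nothing.
It fails at once if the tall bottle is tipped over (more than 0.8 rad) (angle between bottle's own z axis and vertical above 0.8 rad).
It fails at once if the coin bank is tipped over (more than 0.8 rad) (angle between bank's own z axis and vertical above 0.8 rad).
It fails at once if the tall bottle is dropped (moves faster than 0.7 m/s, a fall of about 25 mm, while not held) (contact force between bottle and the fingers below 0.05 N and linear speed of bottle above 0.7 m/s).
It fails at once if the coin bank is dropped (moves faster than 0.7 m/s, a fall of about 25 mm, while not held) (contact force between bank and the fingers below 0.05 N and linear speed of bank above 0.7 m/s).
It also fails if it takes over 67 s, if anything falls off the work surface, if the arm or the gripper's body presses on something with over 40 N, if the wrist force passes 120 N, or if a joint passes its speed limit or range.

## Working session

There is one attempt and no reset: what is moved stays moved. The work goes in short steps, Python scripts to look and compute and a shell command to move; the robot and the scene stay as the last step left them, time stands still between calls to the robot, and variables do not carry over. Pictures are saved under pics/ and viewed, on a budget of 10 in all, crops included, one or two more only if the job needs it, and the job is handed in when it is done.

```bash
ls; mkdir -p pics
cat > h.py <<'E'
import numpy as np, cv2
from bench import r
from scipy.spatial.transform import Rotation as R
def cam(n):
    c=r.get_calibration(n); c['f']=210/np.tan(np.radians(c['fovy'])/2)
    if 'tool_from_camera' in c:
        s=r.sense(); T=np.array(c['tool_from_camera']); Q=R.from_euler('xyz',s['tcp_rot'],degrees=True).as_matrix()
        c['rotation']=Q@T[:3,:3]; c['position']=Q@T[:3,3]+np.array(s['tool_pos'])
    c['rotation']=np.array(c['rotation']); c['position']=np.array(c['position']); return c
def rays(c,px):
    px=np.atleast_2d(np.array(px,float))
    K=np.array([[c['f'],0,c['cx']],[0,c['f'],c['cy']],[0,0,1.]])
    u=cv2.undistortPoints(px.reshape(-1,1,2),K,np.array([c['k1'],0,0,0.])).reshape(-1,2)
    return np.c_[u[:,0],-u[:,1],-np.ones(len(u))]
def pts(c,px,depth):  # depth per px
    return (rays(c,px)*np.asarray(depth)[:,None])@c['rotation'].T+c['position']
def onplane(c,px,z):
    d=rays(c,px)@c['rotation'].T; t=(z-c['position'][2])/d[:,2]
    return c['position']+d*t[:,None]
def cloud(c,D):
    v,u=np.mgrid[0:420,0:560]; P=pts(c,np.c_[u.ravel(),v.ravel()],D.ravel()).reshape(420,560,3)
    P[D==0]=np.nan; return P
E
python3 - <<'E'
from h import *
for n in ("scene","side"):
    c=cam(n); I,D=r.snapshot(n); print(n,c['position'],c['rotation'].round(2).tolist(),c['f'],c['k1'],(D==0).mean())
    cv2.imwrite(f'pics/{n}0.png',I[...,::-1]); np.savez(f'{n}0.npz',I=I,D=D)
print(r.sense())
E
```

```text
pics
scene [ 952.07943588 -722.8013673   982.53088232] [39.18, -0.86, 33.91] 525.2530426061253 -0.1966751973576498 0.0038903061224489794
side [504.77430656 584.69408561 674.64770316] [46.88, -0.54, -174.58] 399.9694797798339 -0.04523777233389918 0.004226190476190476
{'time': 0.1, 'joint_pos': array([-7.74299477e+01,  7.50991610e+00,  8.53251298e+01,  6.44014147e-04,
        8.72616636e+01, -4.89227487e+00]), 'qd': array([-0.05840841, -0.15067102, -0.16751408, -0.01896751, -0.01254743,
        0.06958057]), 'joint_efforts': array([ 1.47129500e-03, -5.70952141e+01, -5.01940012e+01, -1.82286967e-04,
        8.21234426e-03,  7.81652852e-05]), 'tool_pos': array([ 179.96917888, -571.84008678,  230.33831944]), 'tcp_rot': array([-1.79903698e+02, -8.88850775e-03,  1.74622884e+01]), 'ft_force': array([ 0.31041558, -0.19095618, -0.20379261]), 'wrist_torque': array([ 0.01119145, -0.02297123,  0.02087506]), 'finger_gap': 85.39027212413305}
```

View pics/scene0.png

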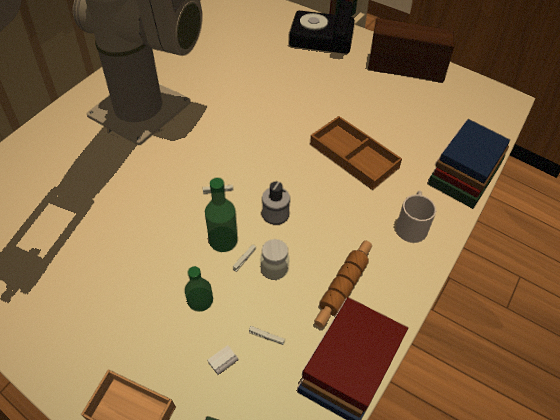

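View pics/side0.png

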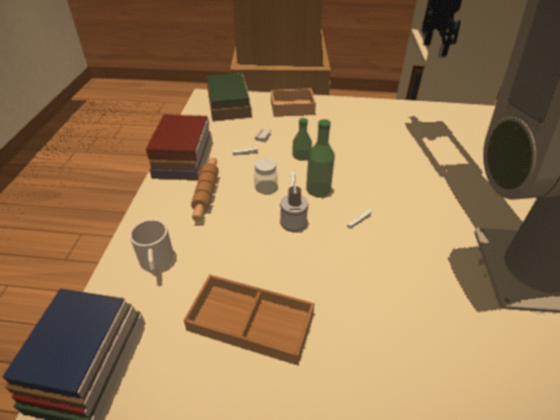

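The scene view shows the tall bottle (lip at 217,183), the bank (knob at 276,190), the jar (274,260), the short bottle (198,290) and the two-bay tray (355,152). The side view agrees: lip at 324,125, knob at 294,196 and tray at 250,317. Camera rotations come as roll/pitch/yaw angles, so I'll convert them and measure from depth.

```bash
sed -i "s/    c\['rotation'\]=np.array(c\['rotation'\]);/    c['rotation']=np.array(c['rotation']) if np.ndim(c['rotation'])==2 else R.from_euler('xyz',c['rotation'],degrees=True).as_matrix();/" h.py
python3 - <<'E'
from h import *
def circ(P):
    x,y=P[:,0],P[:,1]; A=np.c_[2*x,2*y,np.ones(len(x))]; s=np.linalg.lstsq(A,x*x+y*y,rcond=None)[0]
    return s[:2].round(1),round(float(np.sqrt(s[2]+s[:2]@s[:2])),1)
seed={'scene':dict(bottle=(221,215),bank=(276,210),jar=(274,262),tray=(355,152)),'side':dict(bottle=(320,170),bank=(294,215),jar=(265,178),tray=(250,317))}
for n in seed:
    d=np.load(f'{n}0.npz'); I,D=d['I'],d['D']; c=cam(n); P=cloud(c,D)
    print(n,'table z',np.nanmedian(P[300:310,100:110,2]) if n=='scene' else np.nanmedian(P[250:260,380:390,2]))
    for k,(u,v) in seed[n].items():
        p=P[v,u]; print(k,p.round(0))
        if k=='tray':
            near=(np.hypot(P[...,0]-p[0],P[...,1]-p[1])<170)&(P[...,2]>27)&(P[...,2]<42)
            m=near.astype(np.uint8); nl,lab,st,ce=cv2.connectedComponentsWithStats(m)
            j=1+np.argmax(st[1:,4]); Q=P[lab==j][:,:2].astype(np.float32); print(' rim rect',cv2.minAreaRect(Q),len(Q))
            continue
        near=np.hypot(P[...,0]-p[0],P[...,1]-p[1])<60
        for lo,hi in ((15,60),(70,100),(75,101),(150,190),(195,205),(101,106)):
            q=P[near&(P[...,2]>lo)&(P[...,2]<hi)]
            if len(q)>15: print('  ',lo,hi,len(q),q.mean(0).round(1),circ(q))
E
```

```text
scene table z -2.172083776991144
bottle [ 498. -236.  122.]
   15 60 358 [ 500.6 -238.9   36.9] (array([ 502.6, -238.9]), 21.8)
   70 100 262 [ 499.3 -238.2   84.7] (array([ 481.8, -219.7]), 32.5)
   75 101 230 [ 499.1 -238.2   87.9] (array([ 481.8, -219.7]), 32.5)
   150 190 176 [ 488.8 -227.3  170.5] (array([ 482.3, -220.3]), 12.9)
   195 205 138 [ 483.1 -221.4  198.2] (array([ 482.9, -221. ]), 10.7)
   101 106 41 [ 500.3 -237.9  103.7] (array([ 481.6, -219.9]), 32.4)
bank [ 555. -116.   53.]
   15 60 333 [ 551.  -110.2   38.5] (array([538.1, -90.4]), 30.8)
   70 100 123 [542.6 -98.2  86.4] (array([538.4, -91. ]), 13.1)
   75 101 116 [541.6 -97.4  90.2] (array([538.4, -90.9]), 13.1)
   101 106 83 [538.9 -90.9 102.8] (array([538.2, -90.7]), 10.2)
jar [ 633. -239.   66.]
   15 60 365 [ 630.8 -234.5   38.9] (array([ 620.7, -217.8]), 27.2)
   70 100 459 [ 620.3 -216.6   73.8] (array([ 620.1, -216.3]), 19.4)
   75 101 105 [ 622.4 -215.7   76.2] (array([ 620.5, -216.7]), 18.9)
tray [601. 182.  16.]
 rim rect ((598.4947509765625, 184.4266357421875), (120.68579864501953, 222.4832000732422)
[... 441 characters left out ...]
49 [ 481.8 -196.7  103.8] (array([ 479.5, -221.3]), 32.1)
bank [531. -60.  55.]
   15 60 369 [533.7 -66.9  38. ] (array([534.5, -91.5]), 31.1)
   70 100 132 [533.6 -81.   85.4] (array([534.5, -91. ]), 13.5)
   75 101 118 [533.8 -81.4  88.4] (array([534.4, -90.2]), 12.8)
   101 106 90 [534.4 -90.8 103. ] (array([534.4, -91. ]), 10.6)
jar [ 612. -189.   52.]
   15 60 343 [ 613.2 -195.8   38.2] (array([ 615.5, -214.1]), 26.1)
   70 100 236 [ 615.1 -214.4   74.5] (array([ 615.2, -215.5]), 19.5)
   75 101 96 [ 614.1 -215.2   75.8] (array([ 614.1, -216.2]), 18.5)
tray [593. 191.  29.]
 rim rect ((595.0834350585938, 182.965576171875), (113.64472961425781, 217.7335662841797), 77.40931701660156) 1671
```

Both views agree to about 4 mm. I'm using bottle (481,-220.5), bank (536,-91), tray centre (597,184) with yaw about -12.3°, which puts the back bay at (649,172.5) and the front bay at (545,195). Next I move above the bottle.

```bash
python3 -c "
from h import *
print(np.array(r.get_calibration('wrist')['tool_from_camera']).round(2).tolist())"
python3 -m inch '[0.030,0.035,0.002,0,0,0,0, 0.030,0.035,0.002,0,0,0,0, 0.030,0.035,0.002,0,0,0,0, 0.030,0.035,0.002,0,0,0,0, 0.030,0.035,0.002,0,0,0,0, 0.030,0.035,0.002,0,0,0,0, 0.030,0.035,0.002,0,0,0,0, 0.030,0.035,0.002,0,0,0,0, 0.030,0.035,0.002,0,0,0,0, 0.030,0.035,0.002,0,0,0,0]' 40
python3 -m inch '[0,0,0,0,0,0,0, 0,0,0,0,0,0,0, 0,0,0,0,0,0,0]'
python3 - <<'E'
from h import *
c=cam('wrist'); I,D=r.snapshot('wrist'); cv2.imwrite('pics/w1.png',I[...,::-1]); P=cloud(c,D)
m=(P[...,2]>192)&(P[...,2]<206)&(np.hypot(P[...,0]-481,P[...,1]+220)<30)
print(m.sum(),P[m].mean(0) if m.any() else '', cv2.minEnclosingCircle(P[m][:,:2].astype(np.float32)) if m.any() else '')
E
```

```text
[[0.0, 0.95, 0.32, 81.99], [1.0, -0.0, -0.0, 1.44], [-0.0, 0.32, -0.95, -142.78], [0.0, 0.0, 0.0, 1.0]]
time: 1.1
tool_pos: [480.8, -220.6, 251.1]
tcp_rot: [-180.0, 0.0, 17.5]
ft_force: [0.1, 0.1, 0.2]
finger_gap: 85.6
time: 1.4
tool_pos: [479.5, -222.7, 250.8]
tcp_rot: [-180.0, 0.1, 17.4]
ft_force: [-0.1, -0.8, 0.2]
finger_gap: 85.6
1454 [ 483.36128672 -221.52471186  199.69956199] ((482.105712890625, -221.7160186767578), 14.769200325012207)
```

View pics/w1.png

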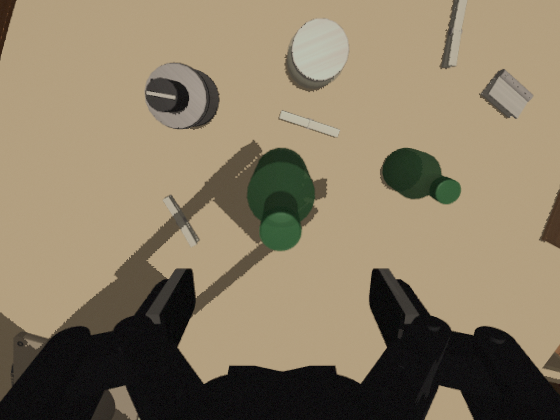

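The wrist view shows the lip at (280,232), centred between the fingers, and the depth circle puts it at (482,-221.5). The wrist camera sits ahead of the tool, so I'll turn it away from the bottle when I place the bank. Now I descend and grip.

```bash
python3 -m inch '[0.002,0.001,-0.015,0,0,0,0, 0,0,-0.015,0,0,0,0, 0,0,-0.015,0,0,0,0, 0,0,-0.015,0,0,0,0, 0,0,-0.015,0,0,0,0, 0,0,-0.010,0,0,0,0, 0,0,-0.008,0,0,0,0, 0,0,0,0,0,0,0, 0,0,0,0,0,0,0]'
python3 -m inch '[0,0,0,0,0,0,100, 0,0,0,0,0,0,130, 0,0,0,0,0,0,150, 0,0,0,0,0,0,170, 0,0,0,0,0,0,190, 0,0,0,0,0,0,210, 0,0,0,0,0,0,230, 0,0,0,0,0,0,255, 0,0,0,0,0,0,255, 0,0,0,0,0,0,255]' 50
```

```text
time: 2.35
tool_pos: [482.3, -221.4, 158.6]
tcp_rot: [180.0, -0.0, 17.5]
ft_force: [-0.7, -0.4, 0.0]
finger_gap: 85.4
time: 3.35
tool_pos: [482.3, -221.4, 158.7]
tcp_rot: [180.0, -0.0, 17.5]
ft_force: [-0.4, 2.0, 5.5]
finger_gap: 27.3
```

```bash
python3 -m inch '[0,0,0.005,0,0,0,255, 0,0,0.010,0,0,0,255, 0,0,0.015,0,0,0,255, 0,0,0.020,0,0,0,255, 0,0,0.020,0,0,0,255, 0,0,0.020,0,0,0,255, 0,0,0.020,0,0,0,255, 0,0,0.020,0,0,0,255, 0,0,0.010,0,0,0,255, 0,0,0,0,0,0,255]'
python3 - <<'E'
from h import *
I,D=r.snapshot('side'); cv2.imwrite('pics/s1.png',I[...,::-1])
E
```

```text
time: 4.35
tool_pos: [482.9, -221.9, 300.8]
tcp_rot: [179.8, -0.1, 17.5]
ft_force: [0.1, -0.8, -3.6]
finger_gap: 26.6
```

View pics/s1.png

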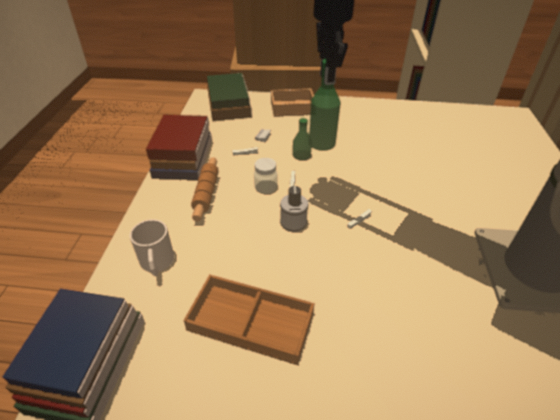

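The bottle hangs upright in the grip and all else is undisturbed. Now I carry it above the bank to the back bay.

```bash
python3 -m inch '[0.006,0.014,0,0,0,0,255, 0.0125,0.0295,0,0,0,0,255, 0.0125,0.0295,0,0,0,0,255, 0.0125,0.0295,0,0,0,0,255, 0.0125,0.0295,0,0,0,0,255, 0.0125,0.0295,0,0,0,0,255, 0.0125,0.0295,0,0,0,0,255]'
python3 -m inch '[0.0125,0.0295,0,0,0,0,255, 0.0125,0.0295,0,0,0,0,255, 0.0125,0.0295,0,0,0,0,255, 0.0125,0.0295,0,0,0,0,255, 0.0125,0.0295,0,0,0,0,255, 0.0125,0.0295,0,0,0,0,255, 0.006,0.014,0,0,0,0,255, 0.0025,0.006,0,0,0,0,255, 0.0025,0.006,0,0,0,0,255, 0,0,0,0,0,0,255]'
python3 -m inch '[0,0,-0.020,0,0,0,255, 0,0,-0.020,0,0,0,255, 0,0,-0.020,0,0,0,255, 0,0,-0.015,0,0,0,255, 0,0,-0.010,0,0,0,255, 0,0,0,0,0,0,255, 0,0,0,0,0,0,255, 0,0,0,0,0,0,255]'
python3 - <<'E'
from h import *
for n in ('scene','side'):
    c=cam(n); I,D=r.snapshot(n); cv2.imwrite(f'pics/{n}2.png',I[...,::-1]); P=cloud(c,D)
    near=np.hypot(P[...,0]-649,P[...,1]-172)<60
    q=P[near&(P[...,2]>75)&(P[...,2]<150)]; A=np.c_[2*q[:,:2],np.ones(len(q))]
    for lo in (68,90,110,130):
        q=P[near&(P[...,2]>lo)&(P[...,2]<lo+25)]
        if len(q)<20: continue
        A=np.c_[2*q[:,:2],np.ones(len(q))]; print(n,lo,len(q),np.linalg.lstsq(A,(q[:,:2]**2).sum(1),rcond=None)[0][:2])
    print('zmin',np.nanmin(P[near&(P[...,2]>45)][:,2]))
E
```

```text
time: 5.1
tool_pos: [562.8, -28.1, 296.6]
tcp_rot: [-179.9, 0.1, 17.5]
ft_force: [1.2, 0.1, -3.1]
finger_gap: 27.0
time: 6.1
tool_pos: [648.8, 173.0, 297.5]
tcp_rot: [-180.0, 0.1, 17.5]
ft_force: [0.3, 0.0, -3.8]
finger_gap: 27.2
time: 6.9
tool_pos: [649.8, 172.7, 214.9]
tcp_rot: [180.0, -0.1, 17.5]
ft_force: [-0.4, 0.1, -2.6]
finger_gap: 27.0
scene 68 186 [650.62569896 171.21715823]
scene 90 198 [650.32595965 171.20386567]
scene 110 207 [650.36417813 171.37975496]
scene 130 221 [650.00066316 171.85636902]
zmin 53.72211658662195
side 68 303 [646.08050892 171.3382473 ]
side 90 320 [646.09191908 171.57747086]
side 110 341 [646.13314589 171.19112534]
side 130 363 [646.15841756 171.21271871]
zmin 55.026481390432195
```

View pics/side2.png

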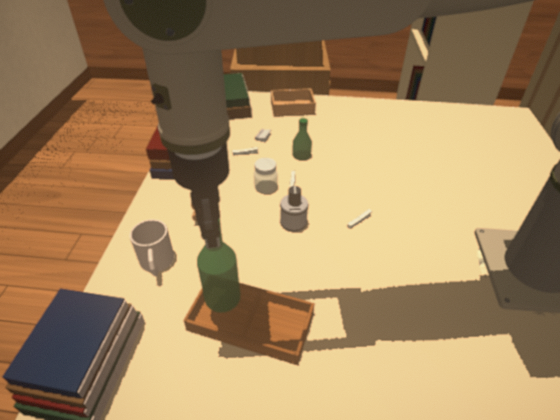

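The bottle is upright above the back bay at about (648,171.5), some 55 mm up. I lower it, feeling for contact.

```bash
python3 -m inch '[0,0.001,-0.012,0,0,0,255, 0,0,-0.012,0,0,0,255, 0,0,-0.010,0,0,0,255, 0,0,-0.006,0,0,0,255, 0,0,-0.004,0,0,0,255, 0,0,-0.002,0,0,0,255, 0,0,0,0,0,0,255, 0,0,0,0,0,0,255]'
python3 -m inch '[0,0,-0.001,0,0,0,255, 0,0,-0.001,0,0,0,255, 0,0,0,0,0,0,255]'
python3 -m inch '[0,0,-0.001,0,0,0,255, 0,0,0,0,0,0,255]'
python3 -m inch '[0,0,-0.001,0,0,0,255, 0,0,0,0,0,0,255]'
```

```text
time: 7.8
tool_pos: [649.4, 173.7, 167.9]
tcp_rot: [180.0, -0.0, 17.5]
ft_force: [-0.5, -0.5, -3.4]
finger_gap: 27.2
time: 8.1
tool_pos: [649.1, 173.7, 165.3]
tcp_rot: [-180.0, -0.0, 17.5]
ft_force: [-0.6, -0.1, -4.1]
finger_gap: 27.3
time: 8.3
tool_pos: [649.3, 173.8, 164.8]
tcp_rot: [180.0, -0.0, 17.5]
ft_force: [-0.7, -0.2, -0.1]
finger_gap: 27.1
time: 8.5
tool_pos: [649.7, 173.9, 164.8]
tcp_rot: [180.0, -0.1, 17.5]
ft_force: [-2.3, -0.2, 4.6]
finger_gap: 27.0
```

The floor took the weight (force rose from -4 to +4.6 N). I open gradually and back off upward.

```bash
python3 -m inch '[0,0,0,0,0,0,160, 0,0,0,0,0,0,150, 0,0,0,0,0,0,130, 0,0,0,0,0,0,90, 0,0,0,0,0,0,40, 0,0,0,0,0,0,0, 0,0,0,0,0,0,0, 0,0,0,0,0,0,0]'
python3 -m inch '[0,0,0.010,0,0,0,0, 0,0,0.020,0,0,0,0, 0,0,0.025,0,0,0,0, 0,0,0.025,0,0,0,0, 0,0,0.025,0,0,0,0, 0,0,0.005,0,0,0,0]'
python3 - <<'E'
from h import *
for n in ('scene','side'):
    c=cam(n); I,D=r.snapshot(n); cv2.imwrite(f'pics/{n}3.png',I[...,::-1]); P=cloud(c,D)
    near=np.hypot(P[...,0]-649,P[...,1]-172)<60
    for lo,hi in ((50,80),(80,110),(155,190),(197,210)):
        q=P[near&(P[...,2]>lo)&(P[...,2]<hi)]
        if len(q)<20: continue
        A=np.c_[2*q[:,:2],np.ones(len(q))]; print(n,lo,len(q),q[:,2].max(),np.linalg.lstsq(A,(q[:,:2]**2).sum(1),rcond=None)[0][:2])
E
```

```text
time: 9.3
tool_pos: [649.1, 173.7, 163.3]
tcp_rot: [-180.0, 0.0, 17.5]
ft_force: [0.0, 0.4, -0.7]
finger_gap: 85.3
time: 9.9
tool_pos: [650.7, 174.0, 278.6]
tcp_rot: [179.9, -0.4, 17.5]
ft_force: [0.9, 0.1, 0.6]
finger_gap: 85.6
scene 50 233 79.9628919101267 [650.10379486 172.64896518]
scene 80 234 109.95042701649675 [649.91712396 172.51554631]
scene 155 137 189.9888464852877 [649.52306478 172.00149186]
scene 197 115 207.376415459663 [650.26657893 172.26158666]
side 50 346 79.9947858587152 [645.58246421 172.70496496]
side 80 378 109.96486434159726 [645.62152978 172.67893405]
side 155 246 189.9594184943677 [645.60939578 173.07467276]
side 197 268 207.41820671320988 [645.21103042 173.87490196]
```

View pics/scene3.png

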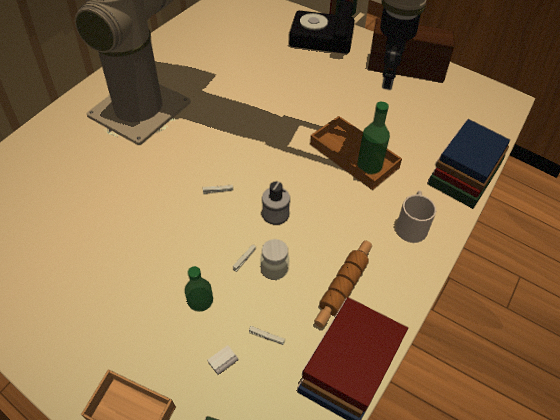

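Bottle released and standing at (648,172.6), upright with its top at 206 mm; in the picture it stands at (374,140) in the far bay. Next I move over the bank, turning 60° on the way so the camera will face away from the bottle later.

```bash
python3 -m inch '[-0.0113,-0.0265,0,0,0,6,0, -0.0113,-0.0265,0,0,0,6,0, -0.0113,-0.0265,0,0,0,6,0, -0.0113,-0.0265,0,0,0,6,0, -0.0113,-0.0265,-0.015,0,0,6,0, -0.0113,-0.0265,-0.015,0,0,6,0, -0.0113,-0.0265,-0.015,0,0,6,0, -0.0113,-0.0265,-0.015,0,0,6,0, -0.0113,-0.0265,-0.015,0,0,6,0, -0.0113,-0.0265,-0.015,0,0,6,0]'
python3 -m inch '[0,0,0,0,0,0,0, 0,0,0,0,0,0,0, 0,0,0,0,0,0,0]'
python3 - <<'E'
from h import *
c=cam('wrist'); I,D=r.snapshot('wrist'); cv2.imwrite('pics/w2.png',I[...,::-1]); P=cloud(c,D)
m=(P[...,2]>97)&(P[...,2]<108)&(np.hypot(P[...,0]-536,P[...,1]+91)<30)
print(r.sense()['joint_pos'].round(1),m.sum(),P[m].mean(0) if m.any() else '', cv2.minEnclosingCircle(P[m][:,:2].astype(np.float32)) if m.any() else '')
E
```

```text
time: 11.0
tool_pos: [534.3, -92.0, 180.6]
tcp_rot: [-179.8, -0.0, 77.7]
ft_force: [0.7, 0.2, -0.4]
finger_gap: 85.1
time: 11.3
tool_pos: [536.2, -90.7, 183.0]
tcp_rot: [-180.0, -0.0, 77.4]
ft_force: [-0.2, 0.6, 0.6]
finger_gap: 85.2
[-15.    0.4  97.7   0.   81.9  -2.4] 1121 [537.35393875 -90.78911312 102.94556375] ((537.15087890625, -91.72078704833984), 14.935778617858887)
```

View pics/w2.png

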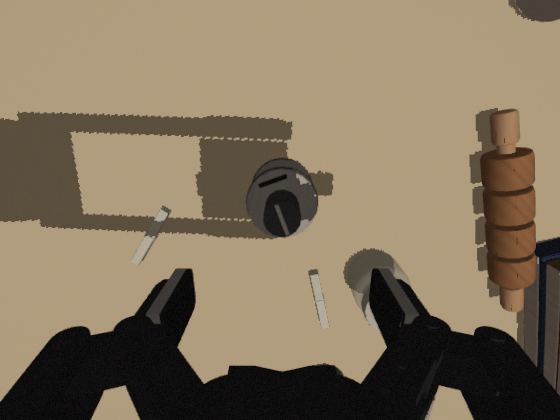

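The knob (282,212) is centred between the fingers at (537,-91); the jar is well clear. Descend 110 mm and grip.

```bash
python3 -m inch '[0.001,0,-0.020,0,0,0,0, 0,0,-0.020,0,0,0,0, 0,0,-0.020,0,0,0,0, 0,0,-0.020,0,0,0,0, 0,0,-0.015,0,0,0,0, 0,0,-0.010,0,0,0,0, 0,0,-0.005,0,0,0,0, 0,0,0,0,0,0,0, 0,0,0,0,0,0,0]'
python3 -m inch '[0,0,0,0,0,0,100, 0,0,0,0,0,0,130, 0,0,0,0,0,0,150, 0,0,0,0,0,0,170, 0,0,0,0,0,0,190, 0,0,0,0,0,0,210, 0,0,0,0,0,0,230, 0,0,0,0,0,0,255, 0,0,0,0,0,0,255, 0,0,0,0,0,0,255]' 60
python3 -m inch '[0,0,0.005,0,0,0,255, 0,0,0.010,0,0,0,255, 0,0,0.015,0,0,0,255, 0,0,0.015,0,0,0,255, 0,0,0.015,0,0,0,255, 0,0,0.015,0,0,0,255, 0,0,0.010,0,0,0,255, 0,0,0.005,0,0,0,255, 0,0,0,0,0,0,255]'
```

```text
time: 12.25
tool_pos: [537.7, -91.5, 74.1]
tcp_rot: [179.9, 0.0, 77.5]
ft_force: [-0.7, -0.8, 0.8]
finger_gap: 85.3
time: 13.25
tool_pos: [537.1, -91.4, 73.7]
tcp_rot: [180.0, 0.0, 77.5]
ft_force: [-2.9, 0.2, 5.8]
finger_gap: 28.5
time: 14.15
tool_pos: [537.6, -91.5, 164.3]
tcp_rot: [179.9, 0.0, 77.5]
ft_force: [0.6, -0.3, -2.1]
finger_gap: 28.4
```

```bash
python3 -m inch '[0,0.013,0,0,0,0,255, 0.001,0.026,0,0,0,0,255, 0.001,0.026,0,0,0,0,255, 0.001,0.026,0,0,0,0,255, 0.001,0.026,0,0,0,0,255, 0.001,0.026,0,0,0,0,255]'
python3 -m inch '[0.001,0.026,0,0,0,0,255, 0.001,0.026,0,0,0,0,255, 0.001,0.026,0,0,0,0,255, 0.001,0.026,0,0,0,0,255, 0,0.026,0,0,0,0,255, 0,0.013,0,0,0,0,255, 0,0,-0.015,0,0,0,255, 0,0,-0.015,0,0,0,255, 0,0,0,0,0,0,255, 0,0,0,0,0,0,255]'
python3 - <<'E'
from h import *
for n in ('scene','side'):
    c=cam(n); I,D=r.snapshot(n); cv2.imwrite(f'pics/{n}4.png',I[...,::-1]); P=cloud(c,D)
    near=np.hypot(P[...,0]-545,P[...,1]-195)<60
    for lo,hi in ((65,90),(85,115)):
        q=P[near&(P[...,2]>lo)&(P[...,2]<hi)]
        if len(q)<20: continue
        A=np.c_[2*q[:,:2],np.ones(len(q))]; print(n,lo,len(q),np.linalg.lstsq(A,(q[:,:2]**2).sum(1),rcond=None)[0][:2])
E
```

```text
time: 14.75
tool_pos: [541.1, 53.5, 162.1]
tcp_rot: [-179.9, 0.0, 77.5]
ft_force: [-0.8, 0.0, -3.5]
finger_gap: 28.4
time: 15.75
tool_pos: [545.2, 193.4, 131.7]
tcp_rot: [-179.9, 0.1, 77.4]
ft_force: [0.1, -0.0, -2.4]
finger_gap: 28.3
scene 65 186 [546.00230809 192.63546536]
scene 85 215 [546.26674076 192.13700143]
side 65 300 [543.11177678 193.60544465]
side 85 331 [543.46463894 193.73100417]
```

View pics/side4.png

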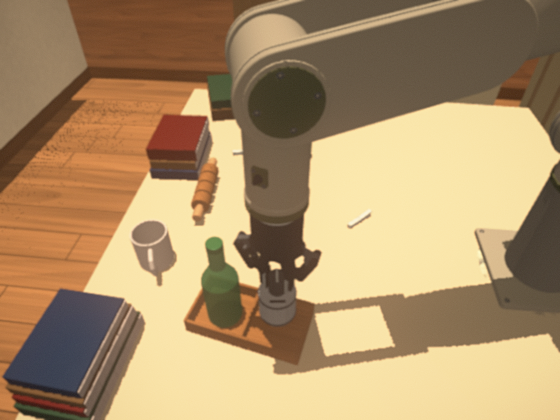

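The bank hangs upright over the front bay, clear of the bottle, at (544.7,193). I shift 2 mm and lower.

```bash
python3 -m inch '[0,0.002,-0.010,0,0,0,255, 0,0,-0.012,0,0,0,255, 0,0,-0.012,0,0,0,255, 0,0,-0.008,0,0,0,255, 0,0,-0.005,0,0,0,255, 0,0,-0.003,0,0,0,255, 0,0,0,0,0,0,255, 0,0,0,0,0,0,255]'
python3 -m inch '[0,0,-0.001,0,0,0,255, 0,0,-0.001,0,0,0,255, 0,0,0,0,0,0,255]'
python3 -m inch '[0,0,-0.001,0,0,0,255, 0,0,0,0,0,0,255]'
python3 -m inch '[0,0,-0.001,0,0,0,255, 0,0,0,0,0,0,255]'
```

```text
time: 16.65
tool_pos: [546.4, 196.8, 83.7]
tcp_rot: [180.0, -0.0, 77.5]
ft_force: [0.8, -0.4, -2.5]
finger_gap: 28.9
time: 16.95
tool_pos: [546.1, 196.7, 81.4]
tcp_rot: [180.0, -0.0, 77.5]
ft_force: [0.7, -0.4, -3.0]
finger_gap: 28.4
time: 17.15
tool_pos: [546.0, 196.6, 80.2]
tcp_rot: [-180.0, 0.0, 77.5]
ft_force: [-0.2, 0.2, -3.4]
finger_gap: 28.6
time: 17.35
tool_pos: [546.2, 196.8, 79.8]
tcp_rot: [180.0, -0.0, 77.5]
ft_force: [-2.2, -0.5, 1.4]
finger_gap: 28.2
```

The floor has taken the weight. I release with a partial opening, to stay clear of the bottle, then rise.

```bash
python3 -m inch '[0,0,0,0,0,0,160, 0,0,0,0,0,0,150, 0,0,0,0,0,0,130, 0,0,0,0,0,0,100, 0,0,0,0,0,0,80, 0,0,0,0,0,0,80, 0,0,0,0,0,0,80]'
python3 -m inch '[0,0,0.010,0,0,0,80, 0,0,0.020,0,0,0,80, 0,0,0.025,0,0,0,80, 0,0,0.025,0,0,0,80, 0,0,0.030,0,0,0,80, 0,0,0.030,0,0,0,80, 0,0,0.030,0,0,0,80, 0,0,0.010,0,0,0,80]'
python3 -m inch '[-0.020,-0.040,0,0,0,0,80, -0.020,-0.040,0,0,0,0,80, -0.020,-0.040,0,0,0,0,80, -0.010,-0.040,0,0,0,0,80, 0,0,0,0,0,0,80, 0,0,0,0,0,0,80]'
python3 - <<'E'
from h import *
a=np.radians(-12.3); X=np.array([np.cos(a),np.sin(a)]); Y=np.array([-X[1],X[0]])
for n in ('scene','side'):
    c=cam(n); I,D=r.snapshot(n); cv2.imwrite(f'pics/{n}5.png',I[...,::-1]); P=cloud(c,D)
    for k,ctr,bands in (('bottle',(648.6,172.4),((50,80),(80,110),(155,190),(198,212))),('bank',(545,195),((45,62),(66,75),(80,104),(104,115)))):
        near=np.hypot(P[...,0]-ctr[0],P[...,1]-ctr[1])<45
        for lo,hi in bands:
            q=P[near&(P[...,2]>lo)&(P[...,2]<hi)]
            if len(q)<20: continue
            A=np.c_[2*q[:,:2],np.ones(len(q))]; e=np.linalg.lstsq(A,(q[:,:2]**2).sum(1),rcond=None)[0][:2]-ctr
            print(n,k,lo,len(q),'zmax',q[:,2].max().round(1),'off along/across',(e@X).round(1),(e@Y).round(1))
E
```

```text
time: 18.05
tool_pos: [546.1, 196.7, 79.3]
tcp_rot: [180.0, -0.0, 77.5]
ft_force: [-0.7, 0.0, -0.4]
finger_gap: 58.9
time: 18.85
tool_pos: [547.7, 197.1, 264.4]
tcp_rot: [179.7, -0.2, 77.5]
ft_force: [-0.3, 0.4, 0.2]
finger_gap: 58.6
time: 19.45
tool_pos: [475.8, 35.9, 259.2]
tcp_rot: [180.0, -0.0, 77.3]
ft_force: [0.0, -0.4, -0.2]
finger_gap: 58.7
scene bottle 50 230 zmax 79.9 off along/across 1.7 0.4
scene bottle 80 234 zmax 109.9 off along/across 1.7 -0.2
scene bottle 155 133 zmax 189.7 off along/across 1.2 -0.7
scene bottle 198 109 zmax 208.5 off along/across 1.8 0.2
scene bank 45 110 zmax 61.9 off along/across 1.8 0.4
scene bank 66 230 zmax 75.0 off along/across 2.0 1.1
scene bank 80 83 zmax 103.6 off along/across 2.9 -0.4
scene bank 104 83 zmax 112.1 off along/across 2.2 1.1
side bottle 50 337 zmax 79.9 off along/across -3.0 -0.3
side bottle 80 386 zmax 110.0 off along/across -2.9 -0.5
side bottle 155 244 zmax 189.9 off along/across -3.1 -0.2
side bottle 198 260 zmax 207.6 off along/across -3.5 0.7
side bank 45 147 zmax 61.9 off along/across -2.4 2.1
side bank 66 592 zmax 75.0 off along/across -2.5 2.2
side bank 80 128 zmax 103.9 off along/across -2.2 1.7
side bank 104 208 zmax 112.1 off along/across -2.1 1.6
```

View pics/side5.png

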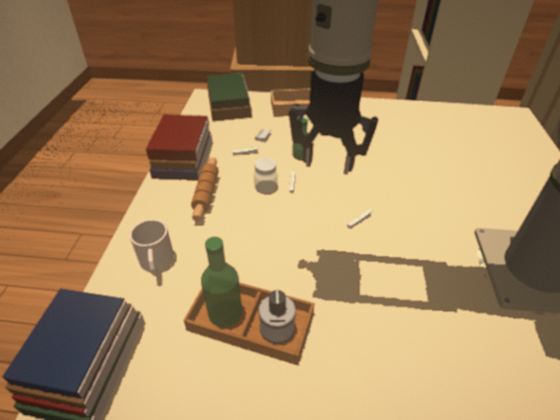

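Both stand upright in their bays: the bottle at (220,295) and the bank at (277,315). The arm is clear, so I hand in.

```bash
python3 -c "
from bench import r
print(r.hand_in())"
```

```text
the job is handed in; nothing more can be done
None
```

The tall green bottle is standing in the back bay. I let go of it before touching the coin bank, which now stands in the front bay. I handed in at about 19.5 s of the 67 s; the hand-in gave no verdict.

**Position:** depth measurements from both cameras put each object within about 3.5 mm of its bay's middle. Both are upright and their heights fit standing on the tray floor. The arm was lifted clear and the wrist force was near zero.

**Disagreements:** the two cameras differ by 4–5 mm along the tray (scene about +2 mm, side about -3 mm). That is about what the calibration allows and well inside the 22 mm limit. No check failed.

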